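# Turn down the gas and hold the grill's hood at its balance point

## Robot

A 6-joint arm with a two-finger parallel gripper is mounted at the origin on the work surface. World frame = base frame: x ahead of the robot, y to its left, z up, the work surface at z = 0. Lengths are in m, angles in rad, forces in N, time in s.
With the tool pointing down it reaches from about 0.375 to 0.925 m from the base axis. Payload 5.7 kg.
Tool frame: the origin (TCP) lies between the finger pads; the fingertips stand 19 mm ahead of it and the grasp point (between the pads) is the TCP; y points along the fingers, x is the direction in which the jaws open and shut, and the axes are right-handed (so a half turn about y gives the same grasp; the last joint's range is limited). The gripper opens to 88 mm and grips with 3 to 60 N. Pads are 20 mm wide; open, the fingers measure 115 mm over their backs; the gripper's body (75 mm by 178 mm) begins 61 mm behind the grasp point.
Start: joints at [1.035, 0.359, 1.51, -0, 1.272, -0.115], TCP at [0.245, 0.548, 0.242] pointing down, gripper open.
Joint ranges: [-2.97, 2.97], [-1.01, 2.36], [0.21, 2.38], [-0.96, 4.11], [0.2, 2.71], [-2.98, 2.98]. Speed limits (rad/s): [2.39, 2.39, 3.14, 3.14, 3.14, 3.14].

## Interface

Orientations are given as a unit quaternion [w, x, y, z].
In Python, from workcell import bot gives the robot as it stands. The module is installed in compiled form; this text tells all that it offers. Calls block until the motion is done:
- bot.move_ptp(position, orientation): joint-space move of the TCP to a pose.
- bot.move_l(position, ori=None, vel=0.15): straight line of the TCP; ori=None keeps the orientation; vel is the mean speed in m/s.
- bot.move_j(angles): joint-space move.
- bot.move_gripper(opening, grip_force=None): opening from 0.0 (shut) to 1.0 (fully open); grip_force is the grip in N (None keeps the last); returns when the fingers have stopped.
- bot.dwell(seconds).
- bot.inverse_kinematics(position, orientation): joint angles nearest the present ones, or None.
- bot.capture(name): name is "scene" or "top" or "wrist"; returns a dict with "image" (400x640x3 uint8, red, green, blue), "depth" (400x640 float32, m along the optical axis (not along the pixel's ray), 0 where there is no reading), "fx", "fy", "cx", "cy" (pixels), "extrinsics" (4x4, takes a point from world to camera coordinates); the wrist camera has in their place "T_tool_cam" (4x4, takes a point from camera to tool coordinates, whose origin is the TCP and whose axes are the tool frame's). Camera axes: x right, y up, looking along -z (the intrinsics and any distortion apply to the point x, -y, -z); pixel columns grow to the right and rows downward; lengths in m; the calibration is good to about 2 mm. A picture is of the moment at which its call begins: read the wrist's pose just before it.
A pose or a line that the arm cannot do raises bot.PlanningError and nothing moves.
- bot.close_job(): hands the job in, once; it reports no verdict.
Readings, each from a call of its own:
- bot.current_time(): time.
- bot.current_joint_positions(): joint angles.
- bot.current_qvel(): joint speeds.
- bot.current_joint_torque(): joint torques, N m.
- bot.current_position(): TCP position.
- bot.current_orientation(): TCP orientation.
- bot.current_contact_force(): force on the tool from outside, world axes, zero at the start.
- bot.current_wrist_torque(): the same for the moment, N m.
- bot.current_width(): opening from 0.0 (shut) to 1.0 (fully open).
Only numpy, scipy, OpenCV 4.12 (cv2) and the standard library are available. Lean on these libraries where they do the work, as an engineer would, in place of code of your own. Each camera call takes 0.05 s, during which the arm holds its last target.

## Task

The roe sacs on the counter grill need turning. With the hood still shut, turn the gas valve's lever back from on to half open, so that it points diagonally, 45 degrees from the pipe, and let go of it; then take the hood by its bar handle and raise it smoothly, never letting it drop or go over backwards, to the point where it balances over its hinges and falls neither way. Finish gripping the handle and holding the hood still at that balance point, ready to be shut at once, with the gas still at half and everything else on the counter left where it stands.

Things in the scene. Friction and masses are not known exactly. Their poses are not given: they have to be found in the camera images.
- hood_hinge (a point): fixed point on the steel grill (330 mm deep, 320 wide): middle of the hood's hinge axis, 100 mm above the counter. Its x axis points level from the grill's front to its back (away from the robot), y along the hinge to the grill's left, z up. The hood lies in front of the axis: shut, it reaches 190 mm forward, 62 mm up and 155 mm to either side
- hood_handle (a point): centre of the hood's handle, moving with it: a round dark steel bar 14 mm thick, 232 mm long, parallel to the hinge, across the hood's front, on brackets 108 mm either side; 38 mm gap between bar and hood. Shut: 235 mm in front of the hinge axis, 28 mm above it (128 mm above the counter; hood top at 162 mm). It circles the hinge at 237 mm; it can turn in the fingers
- hood (a joint): opening angle of the hood, rad: 0 shut, 1.60 back stop. 0.7 to 1.0 kg, almost no friction, no stay or spring. Centre of mass, when shut, 111 mm in front of the hinge axis and 43 mm above it: so it balances at 1.20 rad (69 deg), falls shut below that and falls back beyond it. At balance the bar is 58 mm in front of the hinge axis and 229 mm above it
- gas_stem (a point): fixed point on the stem axis of the brass gas ball valve, 106 mm above the counter (lever height). Axes as hood_hinge; 150 mm in front of and 225 mm to the right (-y) of that point. The valve sits in a bright steel pipe, 21 mm thick, axis 52 mm up, that leaves the grill's right side and turns down into the counter 90 mm past the stem
- gas_lever_grip (a point): middle of the black sleeve on the lever of the gas valve, 79 mm out from the stem axis, 106 mm above the counter. The sleeve is 70 mm long, 18 mm wide (level, across the lever) and 10 mm thick; nothing is beside it, and the pipe is 43 mm below it
- gas_lever (a joint): opening angle of the gas valve, rad: 1.571 fully on, the lever points to the grill's right along the pipe; 0 shut, it points to the grill's front, square to the pipe; 0.785 half open, it points diagonally between these. From on towards shut the lever turns clockwise seen from above. It is stiff (0.25 N m) and stays where it is left
- tongs_mid (a point): spring tongs of bare steel, 210 mm long, 50 mm wide and 20 mm high, lying flat on the counter in front of the grill; point at their middle, 10 mm up; loose, to be left alone
- squeeze_bottle_mid (a point): white plastic squeeze bottle with a pointed spout, diameter 54 mm, 148 mm tall, standing behind the gas pipe; point on its axis 60 mm up; loose, to be left alone
- shaker_mid (a point): aluminium spice shaker with a dark cap, diameter 52 mm, 88 mm tall, standing in front of the gas valve; point on its axis 40 mm up; loose, to be left alone
- basket_mid (a point): small open white plastic basket, 120 x 120 x 60 mm, to the left of the grill; point at its middle, 30 mm up; loose, to be left alone
- bowl_mid (a point): white bowl, diameter 110 mm, 50 mm high, to the left of the grill; point at its middle, 25 mm up; loose, to be left alone
- skewer_pot_mid (a point): aluminium pot of bamboo skewers, diameter 68 mm, 160 mm tall with the skewers, left of the grill's front; point on its axis 40 mm up; loose, to be left alone

How it is judged:
By the outcome, as a careful person would: the job done as asked, in the order asked, and still so for the second after the job is handed in, while the arm keeps its last pose, push and grip.
It also fails if it takes over 48 s, if anything falls off the work surface, if the arm or the gripper's body presses on something with over 40 N, if the wrist force passes 120 N, or if a joint passes its speed limit or range.

## Working session

There is one attempt and no reset: what is moved stays moved. The work goes in short steps, each a Python script; the robot and the scene stay as the last script left them, time stands still between calls to the robot, and variables do not carry over. Pictures are saved under pics/ and viewed, and the job is handed in when it is done.

```bash
mkdir -p pics; ls
python3 - <<'E'
from workcell import bot
import cv2,numpy as np
for n in ["scene","top"]:
    c=bot.capture(n); cv2.imwrite(f"pics/{n}0.png",c["image"][:,:,::-1]); np.savez(f"{n}0.npz",**c)
    print(n,c["fx"],c["fy"],c["cx"],c["cy"],np.round(c["extrinsics"],3),c.keys())
print(bot.current_time(),bot.current_orientation(),bot.current_width())
E
```

```text
pics
scene 363.4140472065159 363.4140472065159 322.9776180074704 195.9570758190938 [[-0.485  0.875 -0.006  0.169]
 [-0.58  -0.316  0.751  0.273]
 [ 0.655  0.367  0.66  -1.322]
 [ 0.     0.     0.     1.   ]] dict_keys(['image', 'depth', 'fx', 'fy', 'cx', 'cy', 'extrinsics'])
top 378.412502837479 378.412502837479 316.6025779444973 199.1226624055476 [[-0.017 -1.     0.015  0.101]
 [ 0.983 -0.014  0.181 -0.571]
 [-0.18   0.018  0.983 -0.902]
 [ 0.     0.     0.     1.   ]] dict_keys(['image', 'depth', 'fx', 'fy', 'cx', 'cy', 'extrinsics'])
0.1 [-0.59315662  0.59365377  0.38401722 -0.38505999] 1.0000625816018247
```

View pics/scene0.png

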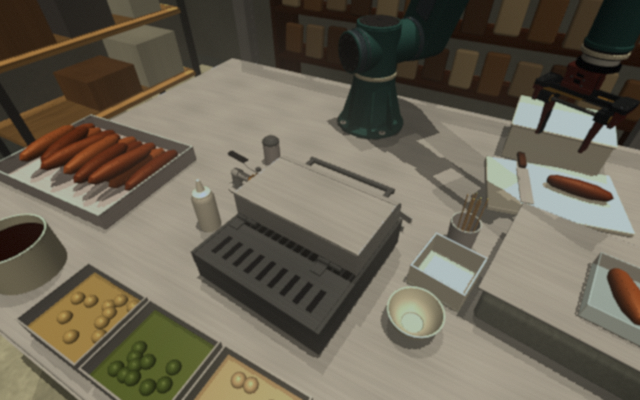

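View pics/top0.png

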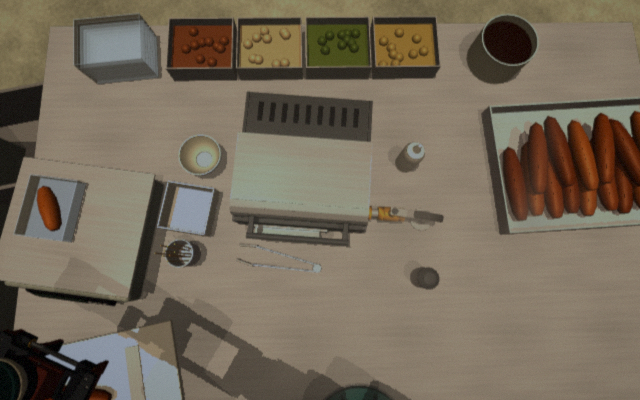

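The scene view shows the grill in the middle with the shaker, bottle, pot, basket and bowl around it. In the top view the handle bar spans about (247,238)–(350,243), and the lever sleeve is near (428,216), pointing right along the pipe. Next I'll zoom in and measure.

```bash
cat > h.py <<'E'
import numpy as np, cv2
def ray(c,u,v):
    E=np.asarray(c["extrinsics"]); R=E[:3,:3]; t=E[:3,3]
    d=np.array([(u-c["cx"])/c["fx"],-(v-c["cy"])/c["fy"],-1.0])
    return -R.T@t, R.T@d
def onz(c,u,v,z):
    o,d=ray(c,u,v); return o+d*(z-o[2])/d[2]
def dep(c,u,v):
    o,d=ray(c,u,v); return o+d*c["depth"][int(round(v)),int(round(u))]
def world(c):
    v,u=np.mgrid[:400,:640]; E=np.asarray(c["extrinsics"]); R=E[:3,:3]; t=E[:3,3]
    d=np.stack([(u-c["cx"])/c["fx"],-(v-c["cy"])/c["fy"],-np.ones(u.shape)],-1)*c["depth"][...,None]
    return (d-t)@R
E
python3 - <<'E'
from h import *
c=np.load("top0.npz"); im=c["image"][:,:,::-1]
a=cv2.resize(im[190:300,225:365],None,fx=5.6,fy=5.4,interpolation=2)
cv2.imwrite("pics/t_handle.png",a)
cv2.imwrite("pics/t_lever.png",cv2.resize(im[190:300,360:460],None,fx=5,fy=5,interpolation=2))
s=np.load("scene0.npz"); cv2.imwrite("pics/s_c.png",cv2.resize(s["image"][120:260,190:430,::-1],None,fx=3.3,fy=3.3,interpolation=2))
W=world(c); W[c["depth"]==0]=np.nan
for m in [(160,300),(205,300),(212,300)]: print(m,W[m])
for v in range(205,255,3): print(v,np.round(W[v,[260,300,335]],3).tolist())
for u in range(370,446,4): print(u,np.round(W[[212,215,218],u],3).tolist())
E
```

```text
(160, 300) [0.64295809 0.13042992 0.16012045]
(205, 300) [0.53980706 0.13139365 0.15834693]
(212, 300) [0.52480991 0.13166406 0.15348413]
205 [[0.541, 0.22, 0.161], [0.54, 0.131, 0.158], [nan, nan, nan]]
208 [[0.535, 0.22, 0.156], [0.533, 0.131, 0.159], [0.531, 0.054, 0.161]]
211 [[0.529, 0.221, 0.152], [0.526, 0.132, 0.158], [0.525, 0.054, 0.161]]
214 [[0.523, 0.221, 0.147], [0.52, 0.132, 0.154], [0.518, 0.054, 0.159]]
217 [[0.52, 0.226, 0.114], [0.515, 0.132, 0.145], [0.513, 0.054, 0.151]]
220 [[0.516, 0.229, 0.092], [0.512, 0.133, 0.116], [0.507, 0.053, 0.144]]
223 [[0.511, 0.23, 0.077], [0.507, 0.134, 0.092], [0.504, 0.051, 0.109]]
226 [[0.507, 0.234, 0.049], [0.502, 0.134, 0.081], [0.499, 0.051, 0.094]]
229 [[0.499, 0.234, 0.049], [0.498, 0.135, 0.048], [0.494, 0.049, 0.071]]
232 [[0.492, 0.234, 0.046], [0.49, 0.135, 0.047], [0.494, 0.045, -0.0]]
235 [[0.477, 0.223, 0.134], [0.483, 0.135, 0.045], [0.486, 0.045, -0.002]]
238 [[0.47, 0.223, 0.134], [0.469, 0.133, 0.132], [0.478, 0.045, -0.003]]
241 [[0.473, 0.24, 0.0], [0.462, 0.133, 0.133], [0.461, 0.054, 0.134]]
244 [[0.465, 0.2
[... 1012 characters left out ...]
, [0.52, -0.129, 0.057]]
410 [[0.529, -0.129, 0.1], [0.522, -0.129, 0.099], [0.52, -0.138, 0.061]]
414 [[0.528, -0.136, 0.108], [0.52, -0.135, 0.11], [0.52, -0.149, 0.059]]
418 [[0.527, -0.145, 0.11], [0.52, -0.144, 0.11], [0.513, -0.144, 0.111]]
422 [[0.527, -0.155, 0.109], [0.52, -0.154, 0.11], [0.513, -0.154, 0.109]]
426 [[0.534, -0.179, 0.061], [0.52, -0.163, 0.11], [0.513, -0.163, 0.111]]
430 [[0.543, -0.208, 0.001], [0.519, -0.172, 0.113], [0.512, -0.171, 0.113]]
434 [[0.542, -0.219, 0.001], [0.519, -0.182, 0.111], [0.513, -0.183, 0.107]]
438 [[0.543, -0.231, -0.002], [0.52, -0.192, 0.109], [0.513, -0.192, 0.108]]
442 [[0.542, -0.241, -0.002], [0.534, -0.24, 0.0], [0.512, -0.2, 0.111]]
```

```bash
ls pics
```

```text
s_c.png
scene0.png
t_handle.png
t_lever.png
top0.png
```

View pics/t_handle.png

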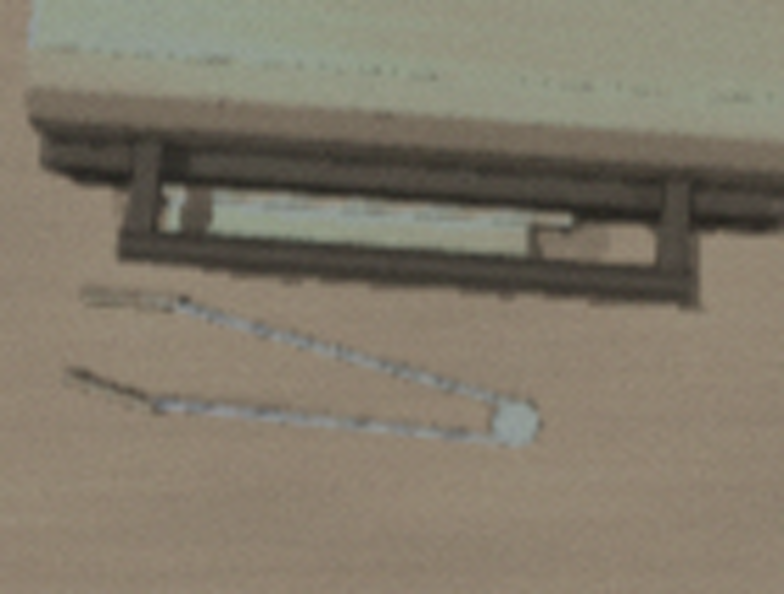

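View pics/t_lever.png

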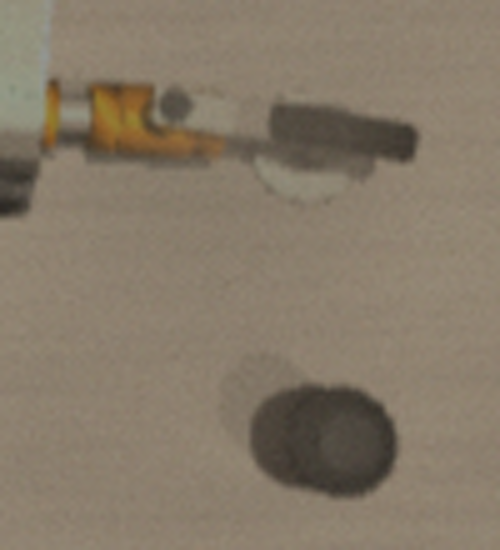

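View pics/s_c.png

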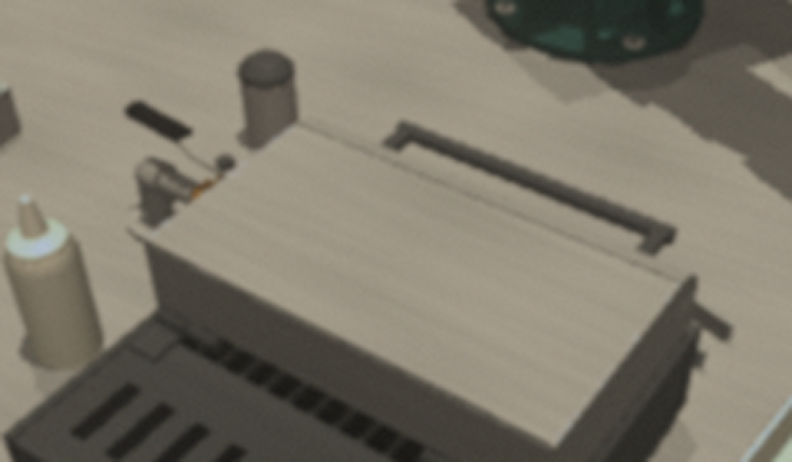

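Run:
```python
from h import *
c=np.load("top0.npz"); W=world(c); W[c["depth"]==0]=np.nan
d=W[...,2]
m=(np.abs(d-.131)<.012); m[:228]=0;m[262:]=0;m[:,:235]=0;m[:,362:]=0
n,l,s,_=cv2.connectedComponentsWithStats(m.astype(np.uint8)); k=1+np.argmax(s[1:,4]); P=W[l==k]
# keep only bar: fit line x=a+by robustly
p=P[:,:2]
for i in range(8):
    b,a=np.polyfit(p[:,1],p[:,0],1); r=P[:,0]-(a+b*P[:,1]); 
    p=P[np.abs(r)<.008][:,:2]
print(len(p),a,b,"yaw axes",np.arctan(-b), p[:,1].min(),p[:,1].max(), np.percentile(r,[1,50,99]), np.median(P[:,2]))
print(onz(c,246.4,235.4,.128),onz(c,349.5,243.7,.128))
# hood top edges
t=(np.abs(d-.162)<.006); t[:110]=0; t[222:]=0;t[:,:220]=0;t[:,380:]=0
cs,_=cv2.findContours(t.astype(np.uint8),0,2); cc=max(cs,key=cv2.contourArea); print(cv2.minAreaRect(cc))
q=np.array([onz(c,*x[0],.162)[:2] for x in cc],np.float32)*1000
print(cv2.minAreaRect(q), cv2.boxPoints(cv2.minAreaRect(q)))
ye=(p[:,1].min()+p[:,1].max())/2; H=np.array([a+b*ye,ye])
th=np.arctan(-b)  # x axis dir
for H,th in [(H,th)]:
    X=np.array([np.cos(th),np.sin(th)]);Y=np.array([-np.sin(th),np.cos(th)])
    hinge=H+.235*X; print("H",H,"hinge",hinge,"stem",hinge-.15*X-.225*Y)
print("stem seen",onz(c,395.2,210.8,.112),"sleeve ends",onz(c,414,214.5,.111),onz(c,443.5,218,.111))
```

```text
642 0.4543160648575542 0.08992418717572732 yaw axes -0.08968297000657637 0.024469834996868643 0.25486471355102913 [-0.00659605  0.00084816  0.03045956] 0.13236852205545196
[0.47680215 0.25420763 0.128     ] [0.45439018 0.02088837 0.128     ]
((301.1711120605469, 174.96139526367188), (139.61033630371094, 76.30105590820312), 4.275841236114502)
((609.1234130859375, 127.15076446533203), (309.53350830078125, 176.298828125), 84.86046600341797) [[507.46417  -19.097198]
 [683.05414  -34.890312]
 [710.78265  273.39874 ]
 [535.1927   289.19183 ]]
H [0.46687553 0.13966727] hinge [0.70093111 0.11862002] stem [ 0.5313823  -0.09204133]
stem seen [ 0.53058726 -0.09075435  0.112     ] sleeve ends [ 0.52130933 -0.13481452  0.111     ] [ 0.51200098 -0.20383293  0.111     ]
```

```bash
cat >> h.py <<'E'
from scipy.spatial.transform import Rotation as Ro
TH=-0.0897; X=np.array([np.cos(TH),np.sin(TH),0]);Y=np.array([-np.sin(TH),np.cos(TH),0]);Z=np.array([0,0,1.])
STEM=np.array([.5308,-.0912,.106]); HANDLE=np.array([.4662,.1386,.128]); HINGE=HANDLE+.235*X-.028*Z
def quat(jx,fy=(0,0,-1.)):
    jx=np.array(jx,float);fy=np.array(fy,float); R=np.c_[jx,fy,np.cross(jx,fy)]
    q=Ro.from_matrix(R).as_quat(); return [q[3],q[0],q[1],q[2]]
def lev(q): return -X*np.cos(q)-Y*np.sin(q)
def levpose(q,s=1,r=.079,z=.106):
    d=lev(q); p=STEM+r*d; p[2]=z; return p,quat(s*np.array([-d[1],d[0],0]))
def hpose(phi,s=1,tilt=0):
    a=np.arctan2(.028,.235)+phi; p=HINGE-.2367*np.cos(a)*X+.2367*np.sin(a)*Z
    fy=-Z*np.cos(tilt)+X*np.sin(tilt); jx=X*np.cos(tilt)+Z*np.sin(tilt)
    return p,quat(s*jx,fy)
E
python3 - <<'E'
from h import *; from workcell import bot
q=bot.current_orientation(); print(Ro.from_quat([q[1],q[2],q[3],q[0]]).as_matrix().round(2))
for s in (1,-1):
    for z in (.25,.106):
        for a in (1.571,1.2,.785): print(s,a,z,bot.inverse_kinematics(*levpose(a,s,z=z)))
    for t in (0,.3,.6):
      for a in (0,.4,.8,1.2): print(s,t,a,bot.inverse_kinematics(*hpose(a,s,t)))
c=np.load("top0.npz"); print("shaker",onz(c,360+345/5,190+440/5,.088))
print(hpose(1.2))
E
```

```text
[[ 0.41 -0.   -0.91]
 [ 0.91 -0.    0.41]
 [-0.   -1.    0.  ]]
1 1.571 0.25 [-4.39123972e-01  2.80247248e-01  1.60660752e+00 -4.44089210e-16
  1.25473789e+00 -3.49627645e-01]
1 1.2 0.25 [-4.48329741e-01  2.37865573e-01  1.66667576e+00 -4.44089210e-16
  1.23705132e+00  1.21665855e-02]
1 0.785 0.25 [-0.43372589  0.19305373  1.72726942  0.          1.2212695   0.44177044]
1 1.571 0.106 [-4.39123972e-01  4.48907369e-01  1.76107108e+00 -4.44089210e-16
  9.31614201e-01 -3.49627645e-01]
1 1.2 0.106 [-4.48329741e-01  4.15643950e-01  1.82522822e+00 -4.44089210e-16
  9.00720487e-01  1.21665855e-02]
1 0.785 0.106 [-4.33725886e-01  3.81019535e-01  1.89087067e+00 -4.44089210e-16
  8.69702448e-01  4.41770441e-01]
1 0 0 [ 1.46852815e-01  3.41242003e-01  1.88058616e+00 -4.44089210e-16
  9.19764492e-01  2.36552815e-01]
1 0 0.4 [ 1.33306071e-01  2.60612710e-01  1.72461368e+00 -4.44089210e-16
  1.15636626e+00  2.23006071e-01]
1 0 0.8 [ 1.09233709e-01  2.80183869e-01  1.50858010e+00 -4.44089210e-16
  1.35282868e+00  1.98933709e-01]
1 0 1.2 [ 8.35231690e-02  3.77118463e-01  1.26567886e+00 -4.44089210e-1
[... 1687 characters left out ...]
.1169192   0.77950718 -2.78902956]
-1 0.3 0.8 [ 0.15474371  0.14245693  1.7330866  -0.08644629  0.97620081 -2.8591562 ]
-1 0.3 1.2 [ 0.11736678  0.22987364  1.51634802 -0.06814424  1.10234983 -2.91272372]
-1 0.6 0 None
-1 0.6 0.4 [ 0.27616461  0.08954121  2.15708977 -0.57155319  0.38270741 -2.29740259]
-1 0.6 0.8 [ 0.21771688  0.0578968   1.96223507 -0.32347596  0.56749757 -2.60981401]
-1 0.6 1.2 [ 0.16162363  0.12996987  1.76422748 -0.22670291  0.67478987 -2.75457098]
shaker [ 0.37408882 -0.16693623  0.088     ]
(array([0.64142628, 0.12283991, 0.3292118 ]), [np.float64(-0.7063957197914064), np.float64(0.7063957197914064), np.float64(-0.031703108055533946), np.float64(0.031703108055533946)])
```

Run:
```python
from h import *; from workcell import bot
bot.move_ptp(*levpose(1.571,1,z=.24)); print(bot.current_time(),bot.current_position())
p=bot.current_position();o=bot.current_orientation();c=bot.capture("wrist"); np.savez("w1.npz",p=p,o=o,**c); cv2.imwrite("pics/w1.png",c["image"][:,:,::-1])
q=o;R=Ro.from_quat([q[1],q[2],q[3],q[0]]).as_matrix()
T=np.eye(4);T[:3,:3]=R;T[:3,3]=p
print(np.round(c["T_tool_cam"],3)); E=np.linalg.inv(T@c["T_tool_cam"]); np.savez("w1.npz",extrinsics=E,**{k:v for k,v in c.items() if k!="T_tool_cam"})
for n,P in [("stem",STEM),("g",STEM+.079*lev(1.571)),("tip",STEM+.114*lev(1.571))]:
    x=E[:3,:3]@P+E[:3,3]; print(n,c["cx"]+c["fx"]*x[0]/-x[2],c["cy"]-c["fy"]*x[1]/-x[2])
```

```text
2.8167 [ 0.52394908 -0.16910762  0.2399861 ]
[[ 1.     0.    -0.    -0.001]
 [-0.     0.278 -0.96  -0.144]
 [-0.     0.96   0.278  0.076]
 [ 0.     0.     0.     1.   ]]
stem 324.2141526369752 94.58660020932949
g 324.08656315434087 197.0124795086291
tip 324.0360565541269 237.5580074825383
```

View pics/w1.png

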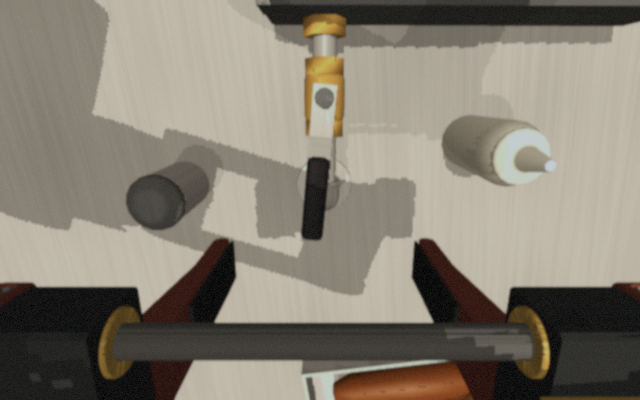

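The wrist view puts the stem at (324,97), where I predicted it. The sleeve runs from (319,158) to (312,238), so the lever sits slightly off the pipe line. I'll measure that angle and align the grasp to the lever as it actually lies.

Run:
```python
from h import *
c=np.load("w1.npz"); g=c["image"].max(2); m=(g<45).astype(np.uint8); m[:150]=0;m[245:]=0;m[:,:295]=0;m[:,340:]=0
n,l,s,ce=cv2.connectedComponentsWithStats(m); k=1+np.argmax(s[1:,4]); print(s[k],ce[k])
vu=np.argwhere(l==k); q=np.array([onz(c,u,v,.110)[:2] for v,u in vu]); r=cv2.minAreaRect((q*1000).astype(np.float32)); print(r)
w,V=np.linalg.eigh(np.cov(q.T)); d=V[:,1]; d=d*np.sign(-d[1]); 
def ang(d): return np.arctan2(-d@Y[:2],-d@X[:2])
st=onz(c,324,97,.112)[:2]; print("stem",st,"centre",q.mean(0),"ang axis",ang(d),"ang centre",ang(q.mean(0)-st),ang(q.mean(0)-STEM[:2]),np.linalg.norm(q.mean(0)-STEM[:2]))
```

```text
[ 302  158   27   81 1501] [314.90806129 199.18987342]
((516.197509765625, -170.23004150390625), (66.29935455322266, 16.14975357055664), 79.83963012695312)
stem [ 0.53047893 -0.09292288] centre [ 0.51633979 -0.17026144] ang axis 1.467300819490681 ang centre 1.479671961759486 1.479597418132536 0.08037294081395781
```

```bash
sed -i 's/^STEM=np.array(\[.5308,-.0912/STEM=np.array([.5307,-.0920/' h.py; sed -i 's/; STEM=np.array(\[.5308,-.0912/; STEM=np.array([.5307,-.0920/' h.py; grep -n STEM= h.py
python3 - <<'E'
from h import *; from workcell import bot
bot.move_gripper(.5)
p,o=levpose(1.475,z=.20); bot.move_l(p,o,vel=.12)
p,o=levpose(1.475,z=.105); bot.move_l(p,o,vel=.12)
print(bot.current_time(),bot.current_contact_force())
bot.move_gripper(0,15); print("w",bot.current_width()*88,bot.current_contact_force(),bot.current_position())
for a in np.linspace(1.475,.785,7)[1:]:
    p,o=levpose(a,z=.105); bot.move_l(p,o,vel=.06)
print(bot.current_time(),bot.current_contact_force(),bot.current_position(),p)
bot.dwell(.2)
bot.move_gripper(.45)
p,o=levpose(.785,z=.22); bot.move_l(p,o,vel=.15)
print(bot.current_time())
p=bot.current_position();q=bot.current_orientation();c=bot.capture("wrist"); cv2.imwrite("pics/w2.png",c["image"][:,:,::-1])
T=np.eye(4);T[:3,:3]=Ro.from_quat([q[1],q[2],q[3],q[0]]).as_matrix();T[:3,3]=p
np.savez("w2.npz",extrinsics=np.linalg.inv(T@c["T_tool_cam"]),**{k:v for k,v in c.items() if k!="T_tool_cam"})
E
```

```text
16:STEM=np.array([.5307,-.0920,.106]); HANDLE=np.array([.4662,.1386,.128]); HINGE=HANDLE+.235*X-.028*Z
5.125 [0.23011839 0.67239816 0.34266603]
w 17.982010442231626 [-0.48917504 -0.15962292  2.90173548] [ 0.5164481  -0.16979955  0.10533732]
7.45 [0.16439635 0.66945561 4.52849272] [ 0.47042515 -0.14260174  0.10526861] [ 0.47003894 -0.14260865  0.105     ]
9.1167
```

View pics/w2.png

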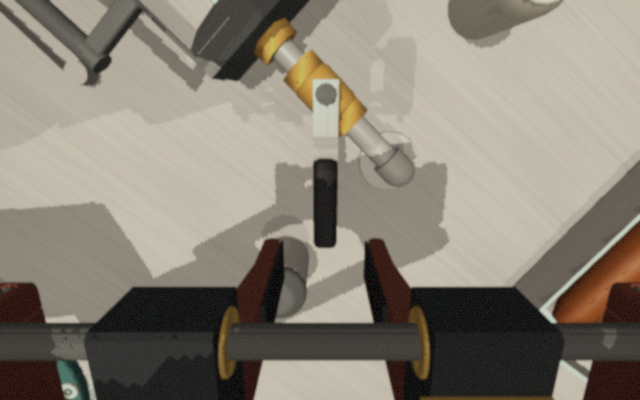

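The lever now stands vertical in the wrist view, from stem (325,93) to tip (325,245), with the pipe crossing it at about 45°. I'll measure the exact angle, then look at the handle from above.

Run:
```python
from h import *; from workcell import bot
c=np.load("w2.npz"); g=c["image"].max(2); m=(g<45).astype(np.uint8); m[:150]=0;m[250:]=0;m[:,:305]=0;m[:,345:]=0
n,l,s,ce=cv2.connectedComponentsWithStats(m); k=1+np.argmax(s[1:,4]); print(s[k],ce[k])
vu=np.argwhere(l==k); q=np.array([onz(c,u,v,.110)[:2] for v,u in vu])
w,V=np.linalg.eigh(np.cov(q.T)); d=V[:,1]; d=d*np.sign(-d[1])
def ang(d): return np.arctan2(-d@Y[:2],-d@X[:2])
st=onz(c,325,93,.112)[:2]; print("stem",st,"axis",ang(d),ang(q.mean(0)-st),ang(q.mean(0)-STEM[:2]))
p0,o0=hpose(0); p=p0.copy();p[2]=.25
bot.move_gripper(.47)
bot.move_ptp(p,o0); print(bot.current_time(),bot.current_width())
pp=bot.current_position();q=bot.current_orientation();c=bot.capture("wrist"); cv2.imwrite("pics/w3.png",c["image"][:,:,::-1])
T=np.eye(4);T[:3,:3]=Ro.from_quat([q[1],q[2],q[3],q[0]]).as_matrix();T[:3,3]=pp
E=np.linalg.inv(T@c["T_tool_cam"])
np.savez("w3.npz",extrinsics=E,**{k:v for k,v in c.items() if k!="T_tool_cam"})
for P in (HANDLE,HANDLE-.05*Y,HANDLE-.116*Y,HANDLE-.108*Y):
    x=E[:3,:3]@P+E[:3,3]; print(c["cx"]+c["fx"]*x[0]/-x[2],c["cy"]-c["fy"]*x[1]/-x[2])
```

```text
[ 314  160   23   86 1574] [325.11499365 206.06162643]
stem [ 0.53056663 -0.09273571] axis 0.760651094602424 0.7867442648585184 0.7926640541102925
10.5167 0.46843775917723396
323.9862348482097 199.20347195523019
324.060528306223 258.57927784794333
324.1483016423485 328.7282883760915
324.13822491433234 320.67490302126794
```

View pics/w3.png

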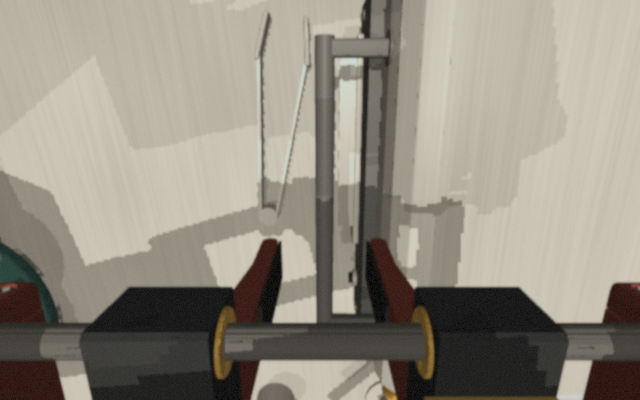

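The bar stands vertical at u≈324, where I predicted it, and the lever reads about 0.76–0.79 rad. Descending to grip.

Run:
```python
from h import *; from workcell import bot
p0,o0=hpose(0); p=p0.copy();p[2]=.16; bot.move_l(p,o0,vel=.1)
p0[2]=.127; bot.move_l(p0,o0,vel=.05)
print(bot.current_time(),bot.current_contact_force())
bot.move_gripper(0,40); print("w",bot.current_width()*88,bot.current_contact_force(),bot.current_position(),p0)
c=bot.capture("scene"); cv2.imwrite("pics/s1.png",c["image"][:,:,::-1]);print(bot.current_time())
```

```text
12.425 [0.280191   0.95066342 0.36426071]
w 13.33932110173014 [ 1.70479152 -1.63780957 -1.19077457] [0.46690576 0.13858427 0.1272026 ] [0.46616262 0.13860336 0.127     ]
13.0333
```

View pics/s1.png

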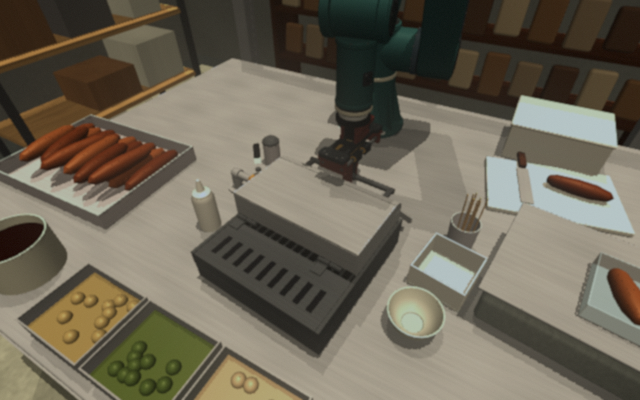

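The scene view shows the gripper on the bar with the hood shut; the other objects look undisturbed. Raising the hood in small arc steps and watching the forces.

Run:
```python
from h import *; from workcell import bot
for a in np.arange(.1,.61,.1):
    p,o=hpose(a); p=p+.0004*X-.0005*Z*np.cos(a); bot.move_l(p,o,vel=.05)
    f=bot.current_contact_force(); t=np.arctan2(.028,.235)+a
    rad=-np.cos(t)*X+np.sin(t)*Z; tan=np.sin(t)*X+np.cos(t)*Z
    print(round(a,2),"rad %.1f tan %.1f"%(f@rad,f@tan),np.round((bot.current_position()-p)*1000,1),bot.current_width()*88)
    if np.linalg.norm(f)>35: break
print(bot.current_time())
```

```text
0.1 rad -6.6 tan -5.5 [ 0.3 -0.  -0.1] 13.210545827991073
0.2 rad -6.6 tan -4.5 [-0.  -0.  -0.3] 12.911958710763573
0.3 rad -5.6 tan -5.8 [-0.5  0.  -0.4] 13.0060164236581
0.4 rad 0.4 tan -4.2 [-0.9  0.  -0. ] 12.871741428637915
0.5 rad 4.7 tan -4.2 [-1.3  0.   0.4] 12.85311102502695
0.6 rad 9.6 tan -3.9 [-1.9  0.1  0.8] 13.069800684597517
16.7917
```

Run:
```python
from h import *; from workcell import bot
off=0.002
for a in (.7,.8,.9,1.0,1.1,1.15):
    t=np.arctan2(.028,.235)+a
    rad=-np.cos(t)*X+np.sin(t)*Z; tan=np.sin(t)*X+np.cos(t)*Z
    p,o=hpose(a); p=p+off*rad; bot.move_l(p,o,vel=.045)
    f=bot.current_contact_force()
    d=bot.current_position()-p
    print(round(a,2),"off %.4f rad %.1f tan %.1f"%(off,f@rad,f@tan),np.round(d*1000,1),bot.current_width()*88)
    off+=np.clip((f@rad)*.0002,-.0015,.0015)
    if np.linalg.norm(f)>35: break
print(bot.current_time(),bot.current_position())
bot.dwell(.3)
for n in ("scene","top"):
    c=bot.capture(n); cv2.imwrite(f"pics/{n}2.png",c["image"][:,:,::-1]); np.savez(n+"2.npz",**c)
```

```text
0.7 off 0.0020 rad 2.7 tan -3.4 [-0.2 -0.1  0. ] 12.940275227107797
0.8 off 0.0025 rad 5.4 tan -3.2 [-0.  -0.1  0.5] 13.38514941520198
0.9 off 0.0036 rad 3.8 tan -1.7 [-0.2 -0.1  0.1] 13.000090372818851
1.0 off 0.0044 rad 7.0 tan -1.9 [ 0.2 -0.2  0.6] 12.777964256310579
1.1 off 0.0058 rad 3.4 tan -1.1 [ 0.  -0.2 -0.1] 13.255537836089355
1.15 off 0.0065 rad 1.1 tan -1.1 [ 0.5 -0.3 -0.1] 13.203429614465207
20.6333 [0.62869723 0.12377386 0.33201998]
```

View pics/scene2.png

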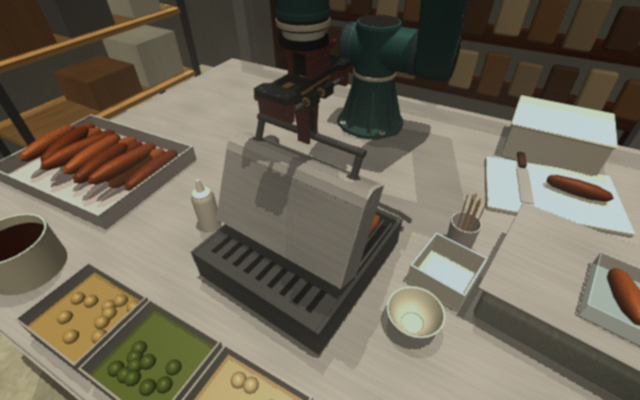

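View pics/top2.png

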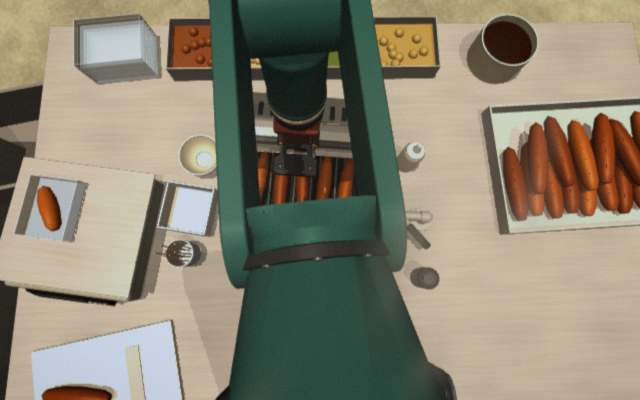

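The hood is up with the bar held, and the scene view shows its top face around (225–380, 140–280). I'll fit a plane to that face in the depth image, using the shut picture as the baseline, to get the true angle.

```bash
cat >> h.py <<'E'
def plane(c,poly):
    m=np.zeros((400,640),np.uint8); cv2.fillPoly(m,[np.array(poly)],1); W=world(c); P=W[(m>0)&(c["depth"]>0)]
    for i in range(6):
        ce=P.mean(0); n=np.linalg.svd(P-ce,full_matrices=False)[2][2]; r=(P-ce)@n; P=P[np.abs(r)<max(2.5*r.std(),.001)]
    n=n*np.sign(n[2] if abs(n[2])>.2 else n@X); n=n if (n[2]>0) else -n
    return ce,n,np.arctan2(n@X,n[2]),n@Y,r.std(),len(P)
E
python3 - <<'E'
from h import *
s=np.load("scene0.npz"); print(plane(s,[(275,170),(385,205),(355,245),(250,200)]))
s=np.load("scene2.npz"); r=plane(s,[(245,155),(365,190),(340,265),(230,210)]); print(r)
W=world(s)
# handle bar left end & bracket points near (362,155),(260,130)
for u,v in [(358,152),(345,147),(335,144),(330,142),(270,121),(280,125),(262,119)]:
    B=W[v-3:v+4,u]; print(u,v,np.round(B[np.argmax(B[:,2])],3))
# distance of top-face plane from hinge: should be 62mm
ce,n=r[0],r[1]; print("plane dist from hinge est", (ce-HINGE)@n)
E
```

```text
(array([0.63312672, 0.14660582, 0.16193376]), array([ 1.56029449e-04, -1.82132594e-04,  9.99999971e-01]), np.float64(0.00017171755386874297), np.float64(-0.00016742327712692754), np.float64(0.0007980659443157383), 4887)
(array([0.71420405, 0.1466762 , 0.22432361]), array([ 0.90345751, -0.08343017,  0.4204806 ]), np.float64(1.1368202796805449), np.float64(-0.0021632429939862077), np.float64(0.0008752701107504091), 8004)
358 152 [0.641 0.231 0.332]
345 147 [0.639 0.206 0.331]
335 144 [0.638 0.187 0.332]
330 142 [0.636 0.176 0.332]
270 121 [0.624 0.042 0.331]
280 125 [0.628 0.068 0.331]
262 119 [0.623 0.023 0.329]
plane dist from hinge est 0.062447737205031426
```

Measured hood angle is 1.137 rad (baseline 0.000), so there are about 0.063 rad to go. The bar sits about 7 mm lower in the pads than I assumed. The small outward corrections mostly made the fingers creep along it, so I'll ease back inward during the last bit.

Run:
```python
from h import *; from workcell import bot
for a,off in ((1.182,.004),(1.213,.002)):
    t=np.arctan2(.028,.235)+a
    rad=-np.cos(t)*X+np.sin(t)*Z; tan=np.sin(t)*X+np.cos(t)*Z
    p,o=hpose(a); p=p+off*rad; bot.move_l(p,o,vel=.03)
    f=bot.current_contact_force(); print(a,"rad %.1f tan %.1f"%(f@rad,f@tan),np.round((bot.current_position()-p)*1000,1),bot.current_width()*88)
bot.dwell(.4); f=bot.current_contact_force(); print(f,bot.current_position(),bot.current_time())
for n in ("scene","top"):
    c=bot.capture(n); cv2.imwrite(f"pics/{n}3.png",c["image"][:,:,::-1]); np.savez(n+"3.npz",**c)
    if n=="scene":
        for poly in ([(245,155),(365,190),(340,265),(230,210)],[(245,160),(360,195),(340,255),(235,205)]): print(plane(c,poly)[2:], (plane(c,poly)[0]-HINGE)@plane(c,poly)[1])
        W=world(c)
        for u,v in [(340,146),(335,144),(280,125)]: B=W[v-5:v+6,u]; print(np.round(B[np.argmax(B[:,2])],3))
```

```text
1.182 rad 8.7 tan -1.1 [ 0.6 -0.3  2.2] 12.823304311432121
1.213 rad 16.3 tan -0.6 [ 1.4 -0.4  4.2] 13.111480405129004
[-5.09777194 -6.03542532 14.98729717] [0.64520565 0.12227241 0.33604112] 22.2583
(np.float64(1.2101179700111304), np.float64(-0.002644312263866827), np.float64(0.000875137521050006), 7496) 0.06264106812426257
(np.float64(1.2113015486706136), np.float64(-0.0021245987337290824), np.float64(0.0008420098629139826), 6100) 0.06258399665154502
[0.651 0.203 0.337]
[0.653 0.194 0.337]
[0.727 0.142 0.405]
```

View pics/scene3.png

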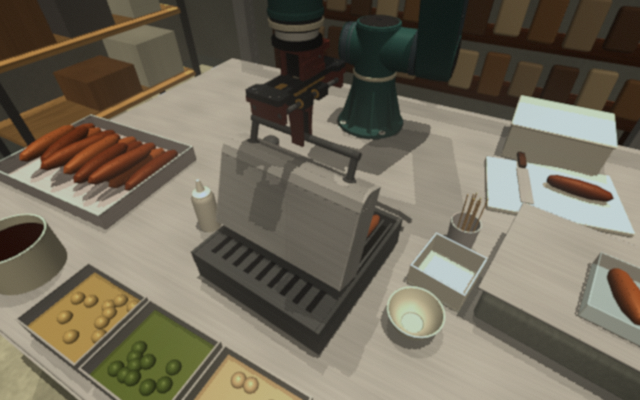

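The plane fit gives 1.211 rad, 0.011 too far, with about 15 N of radial preload. I'll set the target to the current pose moved back 2.6 mm, which also unloads the grip.

Run:
```python
from h import *; from workcell import bot
t=np.arctan2(.028,.235)+1.205; tan=np.sin(t)*X+np.cos(t)*Z
_,o=hpose(1.2); p0=bot.current_position()
bot.move_l(p0-.0026*tan,o,vel=.015)
bot.dwell(.5); print(bot.current_contact_force(),bot.current_wrist_torque(),bot.current_position()-p0,bot.current_time(),np.abs(bot.current_qvel()).max())
A=[]
for i in range(3):
    c=bot.capture("scene"); A.append([plane(c,P)[2] for P in ([(245,155),(365,190),(340,265),(230,210)],[(245,160),(360,195),(340,255),(235,205)])])
print(A,bot.current_position()-p0)
c=bot.capture("top"); cv2.imwrite("pics/top4.png",c["image"][:,:,::-1]); np.savez("top4.npz",**c)
cv2.imwrite("pics/t4l.png",cv2.resize(c["image"][190:300,360:460,::-1],None,fx=5,fy=5,interpolation=2))
a=np.load("top0.npz")["image"].astype(int);
```

```text
[-0.4322954  -4.21299666  1.60937716] [-0.7948523  0.3125164 -0.0471067] [-0.00246113  0.00019888 -0.00054106] 23.25 0.001311417701782228
[[np.float64(1.1990114816729545), np.float64(1.2003407752003725)], [np.float64(1.1992080450213722), np.float64(1.2007328996564135)], [np.float64(1.1989941889045939), np.float64(1.1999736959284943)]] [-0.00249427  0.00020768 -0.00055554]
```

View pics/t4l.png

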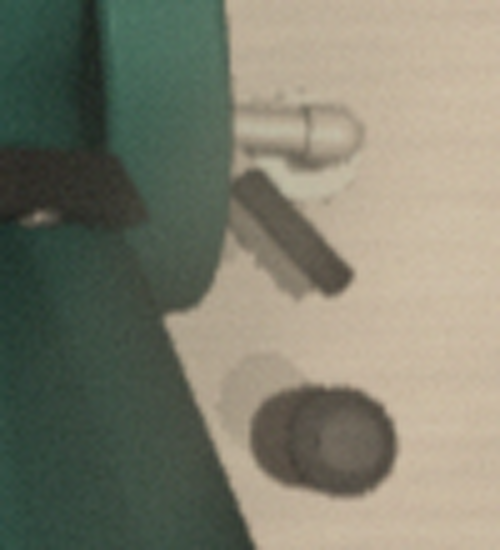

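View pics/top4.png

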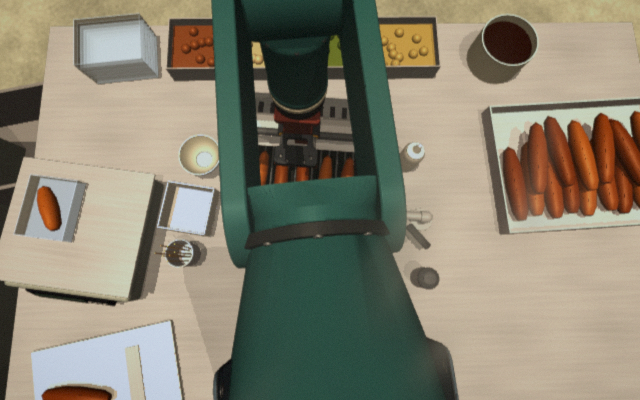

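The hood reads 1.200 rad and is still. The lever lies diagonally, with its sleeve from about (409,226) to (428,247). The shaker, bottle, bowl, basket and pot have not moved. Handing in.

Run:
```python
from workcell import bot
print(bot.current_width()*88,bot.current_time()); bot.close_job()
```

```text
13.18565217758842 23.45
the job is handed in; nothing more can be done
```

The gas is at half and the hood is held still at its balance point, with the gripper on the handle bar. I handed the job in at 23.5 s of the 48 s allowed.

- **Gas lever:** With the hood shut, I turned it from about 1.475 rad (it started slightly short of fully on) and let go of it. After release the lever read 0.787–0.793 rad from the stem to the middle of the sleeve. The sleeve's outline alone gave 0.761 rad, about 1.4° short of half. It was still diagonal in the last picture.
- **Hood:** I raised it in small steps along its arc, overshot by about 0.01 rad and eased it back. Depth-image fits then gave 1.199–1.201 rad against the 1.20 target. The joints were almost still (0.001 rad/s), the force on the tool was about 4.5 N, and the bar was held at 13.2 mm.
- **Grip:** The bar sits about 6 mm nearer the fingertips than planned, because the fingers crept along it during the lift. Forces along the arm of the hood reached about 16 N in my readings while raising it.
- **Counter:** In the last top view the shaker, bottle, bowl, basket and pot stood where they were. The arm hid the tongs in that view; they lay in place in the wrist picture just before I gripped the handle, and I did not check them after that.

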